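# Seat the tube block on the block warmer and swing the keeper over it

### The job

The aluminium tube block has been left standing on its pegs on the deck of the block warmer. Slide it along the deck, against the back rail and up to the end stop, until its pegs drop into their sockets and it sits fully home and flat, without lifting it off the deck or tipping it over. Then swing the keeper arm over the block as far as it goes, and leave the things around the warmer where they are.

Things in the scene. Friction and masses are not known exactly. Their poses are not given: they have to be found in the camera images.
- warmer: Block warmer: low white box fixed to the bench, 160 (x) by 300 (y) mm, flat grey deck 45 mm above the bench. Origin: centre of underside; z up, y the long axis (the block slides to +y), +x the back, far side; -x and -y sides of the deck are open. Three sockets in the deck: round, 24 mm wide, at (-8, 70) and (48, 70) mm; slot 48 (x) by 14 (y) mm at (20, 6) mm; 18 mm deep.
- corner (a point): Deck point where the back rail meets the end stop, at (63, 91, 45) mm in the warmer's frame, same axes. The rail's face lies at x = 63 mm and runs along y from -149 to 91 mm; the stop's face lies at y = 91 mm and runs along x from -68 to 63 mm. Both are white, 14 mm high, 12 mm thick.
- seat (a point): Point of the deck where the block's origin lies when home: (20, 40, 45) mm in the warmer's frame, same axes. The home block has about 1 mm of room to rail and stop, its pegs 2 mm all round in the sockets; so a block pushed flush against both rail and stop drops in.
- block: Aluminium block with dark wells on top: 84 (x) by 100 (y) by 45 mm high, about 0.6 kg. Origin: centre of its flat underside; z up, +y end goes to the stop. Pegs 10 mm long below: two round, 20 mm wide, at (-28, 30) and (28, 30) mm; a bar 44 (x) by 10 (y) mm at (0, -34) mm. Starts standing on them, underside 10 mm over the deck, near the -y end, 10 to 35 mm off the rail, askew. Push it low.
- keeper (a joint): Keeper arm: steel bar 18 mm wide, 12 mm thick, turning level about the pivot. Starts at 0 to 0.4 rad, clear of the block; grows anticlockwise from above to its stop at 1.92 rad, over the seated block. It points from the pivot along (-cos(q-0.35), -sin(q-0.35)) in warmer x, y. Underside 49 mm above the deck: clears a home block by 4 mm, is blocked by an unseated one. Stiff (1 N), stays put.
- keeper_knob (a point): Centre of the top of the black upright knob near the end of the keeper arm: 18 mm wide, 30 mm tall (from 61 to 91 mm above the deck), 80 mm from the pivot axis. Push it or pinch it from above.
- pivot (a point): Where the keeper's upright axis meets the deck level, (+20, +128, +45) mm in the warmer's frame.
- bottle: Bystander: upright clear bottle with a white cap, 68 mm wide, 150 mm tall, beyond the warmer's back side towards its +y end. Origin: centre of its underside.
- tip_box: Bystander: grey and white closed pipette tip box, 85 by 120 mm, 63 mm tall, beyond the warmer's back side towards its -y end. Origin: centre of its underside.
- objective: Bystander: steel microscope objective standing on its wide end, 44 mm wide, 52 mm tall, beyond the warmer's -y end. Origin: centre of its underside.
Not all that is in view belongs to the job. Leave any blue or green look-alike of the block alone.

How it is judged:
On the way, in this order (a step that is already met when the one before it is completed fails the run):
1. the block is home in its sockets, the keeper arm not yet over it (z of block in the frame of seat below 0.003 m and horizontal distance between block and seat below 0.004 m and angle between the y axis of block and the y axis of warmer, either way round below 0.06 rad and angle between block's own z axis and vertical below 0.05 rad and value of joint keeper below 1.2 rad), for 0.3 s.
2. the keeper arm is over the seated block (z of block in the frame of seat below 0.003 m and horizontal distance between block and seat below 0.004 m and angle between the y axis of block and the y axis of warmer, either way round below 0.06 rad and angle between block's own z axis and vertical below 0.05 rad and value of joint keeper above 1.72 rad), for 0.2 s.
At the end, for the whole second after the job is handed in: The block is home: its origin within 3 mm of the deck in height and 4 mm sideways of the seat, square to the warmer within 0.06 rad and level within 0.05 rad, at rest; the keeper arm is over it, its joint beyond 1.72 rad (within 0.2 rad of its stop), and still (all of step 2 and linear speed of block below 0.02 m/s and not (velocity of joint keeper above 0.1 rad/s or velocity of joint keeper below -0.1 rad/s)); the robot touches nothing.
It fails at once if the block is lifted off the deck (its underside more than 30 mm above the deck) (z of block in the frame of seat above 0.03 m).
It fails at once if the block is tipped (more than 0.35 rad) (angle between block's own z axis and vertical above 0.35 rad).
It fails at once if a bystander is moved by more than 25 mm or tipped over (distance of any of bottle, tip_box, objective from where it was at the start of the episode above 0.025 m or angle between any of bottle, tip_box, objective's own z axis and vertical above 0.5 rad).
It also fails if it takes over 58 s, if anything falls off the work surface, if the arm or the gripper's body presses on something with over 40 N, if the wrist force passes 120 N, or if a joint passes its speed limit or range.

### The arm

A 6-joint arm with a two-finger parallel gripper is mounted at the origin on the work surface. World frame = base frame: x ahead of the robot, y to its left, z up, the work surface at z = 0. Lengths are in m, angles in rad, forces in N, time in s.
With the tool pointing down it reaches from about 0.3 to 0.75 m from the base axis. Payload 8.5 kg.
Tool frame: the origin (TCP) lies on the centre line of the jaws, within the pads' length; the fingertips stand 11 mm ahead of it and the grasp point (between the pads) lies 8 mm behind it; z points along the fingers, y is the line along which they close (so a half turn about z gives the same grasp; the last joint's range is limited). The gripper opens to 85 mm and grips with 20 to 120 N. Pads are 22 mm wide; open, the fingers measure 114 mm over their backs; the gripper's body (76 mm by 85 mm) begins 54 mm behind the grasp point. The pads swing forward as they close: fully open they stand 13 mm farther back than shut.
Start: joints at [-1.444, 0.381, 1.297, -0, 1.464, -0.215], TCP at [0.184, -0.518, 0.242] pointing down, gripper open.
Joint ranges: [-3.11, 3.11], [-0.89, 2.33], [0.22, 2.48], [-1.42, 4.56], [0.17, 2.85], [-2.88, 2.88]. Speed limits (rad/s): [2.39, 2.39, 3.14, 3.14, 3.14, 3.14].

### API

Orientations are given as a rotation vector (axis times angle).
In Python, from cell import readout, eyes, job gives the robot as it stands.
- The arm moves only by the tool arm_command, never from a script. Its argument "increments" is a list that holds one entry, the list of rows, each a list of 7 numbers: the shift along the tool's x, y, z in mm, then the turn, a rotation vector about the tool's x, y, z in rad, then the opening, from 0 (shut) to 1 (fully open). In form: [[[dx, dy, dz, wx, wy, wz, claw], ...]]. A call has 1 to 5 rows; each row is the pose to reach, as a shift and turn from the pose commanded when the call began, along the tool's axes at that moment; what a row does not reach only later rows make up. A row lasts 1/10 s, in which the tool goes at most 50 mm and 8.59 degrees, less where a joint would pass 70% of its speed; a pose out of reach is approached as far as the arm can. A call with a gripper value outside its range is refused whole. The fingers move at their own pace and stop on an object; the grip force is fixed at half the most. Time passes only in rows, so rows that repeat a pose let the fingers close. It gives the time, the measured TCP pose, the force, the opening and the grip force at its end, in the units of the state.
- readout.state(): the state, without advancing time (a new reading comes with each control period).
- eyes.read_camera(name): name is "scene" or "top" or "wrist"; returns the picture (480x640x3 uint8, red, green, blue); there is no depth.
- eyes.calibration(name): a dict with "mtx" (3x3 intrinsics, pixels), "rvec" (rotation vector, rad) and "tvec" (3), from world to camera coordinates, as OpenCV has them. Camera axes: x right, y down, z forward; pixel columns grow to the right and rows downward; lengths in m; the calibration is good to about 2 mm. A picture is of the moment at which its call begins: read the wrist's pose just before it. calibration takes no time and is no camera call; for the wrist camera it gives the pose at the moment of the call.
- job.job_done(): hands the job in; it is judged then, once.
The state is a dict: "clock": time; "q": joint angles; "joint_vel": joint speeds; "effort": joint torques, N m; "tool_pos": TCP position; "eef_rot": TCP orientation; "contact_force": force on the tool from outside, world axes, zero at the start; "ft_torque": the same for the moment, N m; "finger_gap": finger opening in m; "grip_force": force on a finger pad.
Only numpy, scipy, OpenCV 4.12 (cv2) and the standard library are available. Lean on these libraries where they do the work, as an engineer would, in place of code of your own. Each camera call takes 0.05 s, during which the arm holds its last target. There are 200 camera calls.

## Working session

There is one attempt and no reset: what is moved stays moved. The work goes in short steps, Python scripts to look and compute and a tool call to move; the robot and the scene stay as the last step left them, time stands still between calls to the robot, and variables do not carry over. Pictures are saved under pics/ and viewed, at most 10 in all, crops included, and the job is handed in when it is done.

Besides the shell and the picture viewer there is one more tool, called after "Emit:" by a JSON object that holds its "method" and its "body". arm_command: Moves the arm, as the interface text tells. Its arguments: {"type":"object","properties":{"increments":{"type":"array"}},"required":["increments"]}

```bash
mkdir -p pics
python3 - <<'E'
from cell import readout, eyes
import cv2,numpy as np
s=readout.state();print({k:np.round(v,3).tolist() for k,v in s.items()})
for n in("scene","top"):
    im=eyes.read_camera(n);cv2.imwrite(f"pics/{n}0.png",im[...,::-1]);c=eyes.calibration(n);print(n,{k:np.round(v,4).tolist() for k,v in c.items()})
E
```

```text
{'clock': 0.0, 'q': [-1.444, 0.381, 1.298, 0.0, 1.464, -0.215], 'joint_vel': [0.002, 0.001, -0.0, 0.0, -0.0, -0.0], 'effort': [-0.0, -44.846, -23.127, -0.0, 0.005, -0.0], 'tool_pos': [0.184, -0.518, 0.242], 'eef_rot': [-3.094, -0.534, -0.0], 'contact_force': [0.948, 0.536, 0.263], 'ft_torque': [0.03, -0.069, -0.01], 'grip_force': 0.0, 'finger_gap': 0.086}
scene {'mtx': [[606.6334, 0.0, 321.4262], [0.0, 606.6334, 241.1636], [0.0, 0.0, 1.0]], 'rvec': [1.3658, 2.0488, -0.967], 'tvec': [0.2479, -0.2246, 1.6203]}
top {'mtx': [[584.5677, 0.0, 324.7337], [0.0, 584.5677, 242.0658], [0.0, 0.0, 1.0]], 'rvec': [2.1932, -2.1402, 0.0503], 'tvec': [-0.0375, 0.5573, 1.0647]}
```

View pics/top0.png

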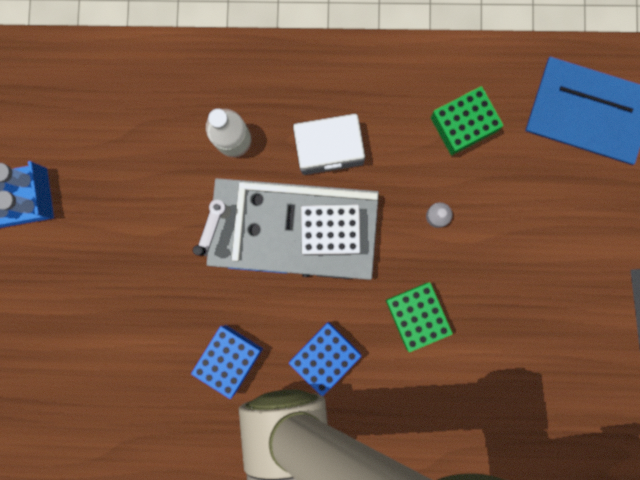

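View pics/scene0.png

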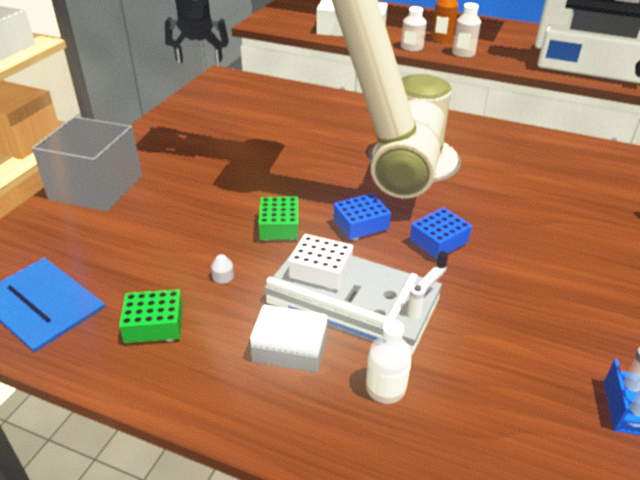

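```bash
cat > h.py <<'E'
import cv2,numpy as np
from cell import readout, eyes
def P(n):
    c=eyes.calibration(n);R=cv2.Rodrigues(np.array(c["rvec"],float))[0]
    return np.array(c["mtx"],float),R,np.array(c["tvec"],float).ravel()
def ray(n,uv,z):
    K,R,t=P(n);o=-R.T@t
    d=(np.c_[np.atleast_2d(uv),np.ones(len(np.atleast_2d(uv)))]@np.linalg.inv(K).T)@R
    return o+d*((z-o[2])/d[:,2])[:,None]
def proj(n,X):
    K,R,t=P(n);return cv2.projectPoints(np.atleast_2d(X).astype(float),R,t,K,None)[0][:,0]
def tri(uv1,uv2,n1="top",n2="scene"):
    Ms=[K@np.c_[R,t] for K,R,t in (P(n1),P(n2))]
    X=cv2.triangulatePoints(*Ms,np.atleast_2d(uv1).T.astype(float),np.atleast_2d(uv2).T.astype(float));return (X[:3]/X[3]).T
def blobs(im,roi,thr,amin,amax):
    x0,y0,x1,y1=roi;g=im[y0:y1,x0:x1].max(2)
    n,l,s,c=cv2.connectedComponentsWithStats((g<thr).astype(np.uint8))
    return [(np.round(c[i]+[x0,y0],1).tolist(),int(s[i,4])) for i in range(1,n) if amin<=s[i,4]<=amax]
E
python3 - <<'E'
from h import *
t=cv2.imread("pics/top0.png");s=cv2.imread("pics/scene0.png")
cv2.imwrite("pics/c1.png",np.hstack([cv2.resize(t[165:295,190:390],None,fx=4,fy=4,interpolation=2)]))
cv2.imwrite("pics/c2.png",cv2.resize(s[225:355,255:455],None,fx=4,fy=4,interpolation=2))
print("top",blobs(t,(240,187,372,262),85,3,200))
print("scene",blobs(s,(265,236,440,330),85,3,200))
E
```

```text
top [([256.2, 198.9], 100), ([289.5, 217.0], 151), ([318.6, 211.6], 13), ([329.6, 211.6], 13), ([340.6, 211.4], 13), ([351.7, 211.2], 12), ([307.8, 212.0], 10), ([308.0, 223.5], 12), ([319.2, 223.2], 11), ([330.0, 223.2], 12), ([341.1, 222.6], 11), ([352.2, 222.5], 13), ([253.4, 229.1], 99), ([308.2, 235.0], 10), ([319.3, 234.8], 12), ([330.4, 234.6], 13), ([341.4, 234.4], 13), ([352.5, 234.2], 13), ([352.4, 245.6], 13), ([308.5, 246.5], 12), ([319.5, 246.5], 12), ([330.5, 246.0], 12), ([341.5, 246.0], 12)]
scene [([438.2, 260.9], 28)]
```

View pics/c1.png

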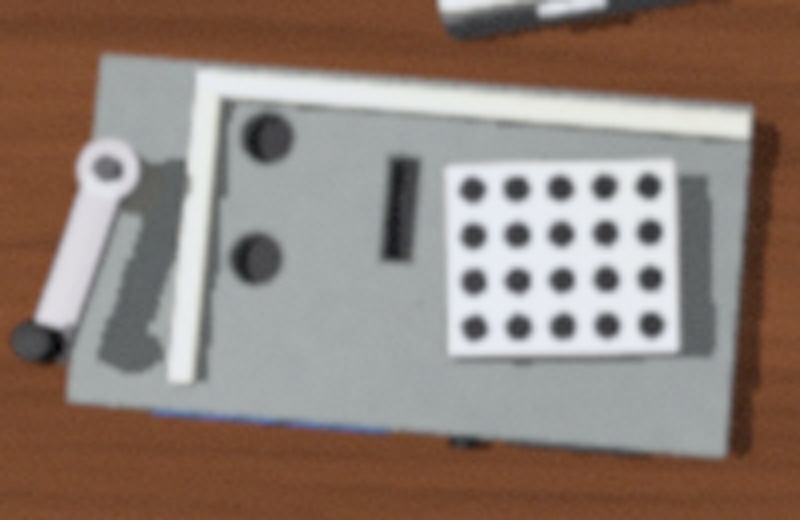

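View pics/c2.png

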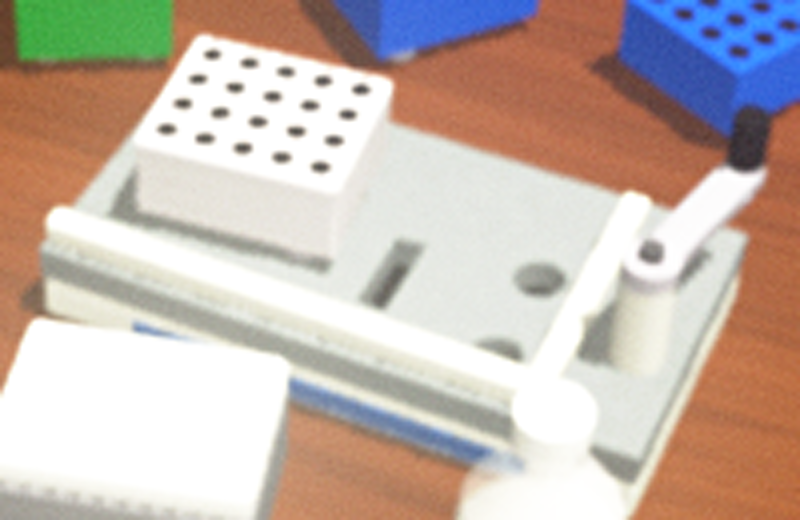

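The crops show the aluminium block in the top view at (331,229) with 20 dark wells. Sockets are at (256,199) and (253,229), the slot is at (290,217), and the knob is near (199,250). Candidates in the top view are aluminium (331,229), blue (227,362) and (326,358), green (468,120) and (420,317). Only the aluminium one stands on the warmer deck, so it is the one meant.

```bash
cat >> h.py <<'E'
def wells(im,roi,thr=85):
    b=blobs(im,roi,thr,5,25);return np.array([p for p,_ in b])
WS={"s48":(48,70),"s8":(-8,70),"slot":(20,6)}
def fit2(A,B): # rigid 2D A->B
    a=A-A.mean(0);b=B-B.mean(0);th=np.arctan2((a[:,0]*b[:,1]-a[:,1]*b[:,0]).sum(),(a*b).sum())
    R=np.array([[np.cos(th),-np.sin(th)],[np.sin(th),np.cos(th)]]);return R,B.mean(0)-R@A.mean(0),th
E
python3 - <<'E'
from h import *
sc=lambda u,v:[255+(u-1.5)/4,225+(v-1.5)/4]
T=[[307.8,212],[351.7,211.2],[308.5,246.5],[352.4,245.6]]
S=[sc(320,167),sc(167,129),sc(362,89),sc(213,54)]
print("wells tri",np.round(tri(T,S)*1000,1).tolist())
# deck tri: socket(-8,70), slot
print("socket/slot tri",np.round(tri([[253.4,229.1],[289.5,217]],[sc(540,280),sc(395,274)])*1000,1).tolist())
print("knob tri",np.round(tri([[190+30/4,165+337/4]],[sc(752,112)])*1000,1).tolist(), "pivot top",np.round(tri([[190+107/4,165+168/4]],[sc(651,251)])*1000,1).tolist())
d=ray("top",[[256.2,198.9],[253.4,229.1],[289.5,217.0]],.045)[:,:2]
A=np.array([[48,70],[-8,70],[20,6]])/1000
R,t,th=fit2(A,d);print("warmer",t,th,"res mm",np.round((A@R.T+t-d)*1000,1).tolist())
# edges: rail inner top edge & deck corners
for nm,uv,z in(("corner@deck",[190+222/4,165+97/4],.045),("railend top in",[190+751/4,165+139/4],.059),("deck -x-y",[190+726/4,165+458/4],.045),("deck -x+y",[190+68/4,165+402/4],.045),("deck +x+y",[190+103/4,165+55/4],.045)):
    X=ray("top",[uv],z)[0,:2];print(nm,np.round((X-t)@R*1000,1))
im=cv2.imread("pics/top0.png");w=wells(im,(300,204,362,255));X=ray("top",w,.1)[:,:2]
c=X.mean(0);print(len(w),"block c world",c,"warmer",np.round((c-t)@R*1000,1))
(rc,sz,an)=cv2.minAreaRect((X*1000).astype(np.float32));print(sz,an)
L=X[np.argsort(X[:,0])]; 
rows=[np.polyfit(L[i*5:i*5+5,1],L[i*5:i*5+5,0],1)[0] for i in range(4)];print("block yaw",-np.mean(rows),"rel",-np.mean(rows)-th)
for nm,p in(("pivot",(20,128)),("seat",(20,40)),("corner",(63,91))):print(nm,t+R@(np.array(p)/1000))
k=ray("top",[[190+30/4,165+337/4]],.136)[0,:2];k=(k-t)@R*1000-[20,128];print("knob rel piv",k,np.hypot(*k),"q",np.arctan2(-k[1],-k[0])+.35)
E
```

```text
wells tri [[603.5, 4.0, 100.7], [606.5, -71.8, 100.7], [543.5, 1.6, 101.2], [547.0, -74.1, 101.3]]
socket/slot tri [[577.1, 106.5, 43.9], [600.5, 41.6, 44.1]]
knob tri [[532.1, 184.1, 138.3]] pivot top [[607.6, 161.1, 109.2]]
warmer [0.58042711 0.03615186] -0.06245423294737899 res mm [[0.0, -0.1], [-0.1, 0.2], [0.1, -0.1]]
corner@deck [64.1 91.5]
railend top in [  62.8 -150.9]
deck -x-y [ -80.6 -152.1]
deck -x+y [-81.4 147.9]
deck +x+y [ 79.  148.3]
20 block c world [ 0.57515428 -0.03508159] warmer [ -0.8 -71.4]
(60.538875579833984, 76.36717224121094) 2.588892936706543
block yaw 0.042455955581925595 rel 0.10491018852930459
pivot [0.60837706 0.16265403]
seat [0.60288466 0.0748256 ]
corner [0.64898393 0.12304238]
knob rel piv [-77.37251797  17.22280425] 79.26620669476054 q 0.13097500198478346
```

```bash
cat >> h.py <<'E'
from scipy.spatial.transform import Rotation as Ro
TH=-0.06245;TW=np.array([.58043,.03615]);RW=np.array([[np.cos(TH),-np.sin(TH)],[np.sin(TH),np.cos(TH)]])
def rel(x,y,z,yaw=0):
    "warmer x,y (mm), world z (mm), tool-x yaw in warmer -> tool-frame increment"
    s=readout.state();R0=Ro.from_rotvec(s["eef_rot"])
    p=np.r_[TW+RW@(np.array([x,y])/1000),z/1000]
    Rt=Ro.from_euler("z",TH+yaw)*Ro.from_euler("x",np.pi)
    return np.round(R0.inv().apply(p-np.array(s["tool_pos"]))*1000,1).tolist(),np.round((R0.inv()*Rt).as_rotvec(),4).tolist()
def where():
    s=readout.state();p=np.array(s["tool_pos"]);R0=Ro.from_rotvec(s["eef_rot"]).as_matrix()
    print("t",round(s["clock"],2),"tool warmer",np.round((p[:2]-TW)@RW*1000,1),"z",round(p[2]*1000,1),"yaw",round(np.arctan2(R0[1,0],R0[0,0])-TH,4),"F",np.round(s["contact_force"],1),"gap",round(s["finger_gap"],4))
def look(name):
    im=eyes.read_camera("top")[...,::-1].copy();cv2.imwrite(f"pics/{name}.png",im);return im
def block(im,z=.1):
    u=proj("top",np.r_[TW,z])[0];b=blobs(im,(235,190,375,270),85,6,20);w=np.array([p for p,_ in b])
    X=(ray("top",w,z)[:,:2]-TW)@RW*1000
    c,sz,an=cv2.minAreaRect(X.astype(np.float32));print("n",len(w),"block",np.round(X.mean(0),1),"rect",np.round(c,1),np.round(sz,1),"ang",round(an,2))
    return X
E
python3 -c "
from h import *
where();print(rel(-72,-71,200))"
```

```text
t 0.1 tool warmer [-360.7 -577.7] z 241.8 yaw 0.4043 F [ 0.5  0.5 -0.4] gap 0.0856
([464.8, -352.3, 42.4], [-0.0012, -0.0, 0.4043])
```

Emit:
{"method": "arm_command", "body": {"increments": [[[465,-352,30,0,0,0.404,0.6],[465,-352,30,0,0,0.404,0.6],[465,-352,30,0,0,0.404,0.6],[465,-352,30,0,0,0.404,0.6],[465,-352,30,0,0,0.404,0.6]]]}}

```text
clock: 0.6
tool_pos: [0.3216, -0.3082, 0.2293]
eef_rot: [-3.14, 0.099, 0.0]
contact_force: [-0.1, 0.5, 0.3]
finger_gap: 0.0511
grip_force: 0.0
```

```bash
python3 -c "
from h import *
where();print(rel(-72,-71,200))"
```

```text
t 0.6 tool warmer [-236.8 -359.8] z 229.3 yaw -0.0005 F [-0.1  0.5  0.3] gap 0.0511
([164.7, -288.9, 29.4], [-0.0004, 0.0001, -0.0005])
```

Emit:
{"method": "arm_command", "body": {"increments": [[[165,-289,0,0,0,0,0.6],[165,-289,0,0,0,0,0.6],[165,-289,0,0,0,0,0.6],[165,-289,0,0,0,0,0.6],[165,-289,0,0,0,0,0.6]]]}}

```text
clock: 1.1
tool_pos: [0.4589, -0.099, 0.2295]
eef_rot: [-3.14, 0.098, 0.0]
contact_force: [0.9, -0.7, 0.0]
finger_gap: 0.0516
grip_force: 0.0
```

Emit:
{"method": "arm_command", "body": {"increments": [[[41,-73,20,0,0,0,0.6],[41,-73,20,0,0,0,0.6],[41,-73,70,0,0,0,0.6],[41,-73,110,0,0,0,0.6],[41,-73,110,0,0,0,0.6]]]}}

```text
clock: 1.6
tool_pos: [0.5012, -0.0298, 0.1154]
eef_rot: [-3.137, 0.097, 0.015]
contact_force: [-0.4, -0.4, 0.4]
finger_gap: 0.0516
grip_force: 0.0
```

```bash
python3 -c "
from h import *
where();print(rel(-72,-71,60))
im=eyes.read_camera('scene');cv2.imwrite('pics/s1.png',cv2.resize(im[200:350,240:460,::-1],None,fx=3.5,fy=3.5))"
```

```text
t 1.6 tool warmer [-74.9 -70.7] z 115.4 yaw 0.0008 F [-0.4 -0.4  0.4] gap 0.0516
([3.5, 0.4, 55.4], [-0.0023, 0.0099, 0.0007])
```

View pics/s1.png

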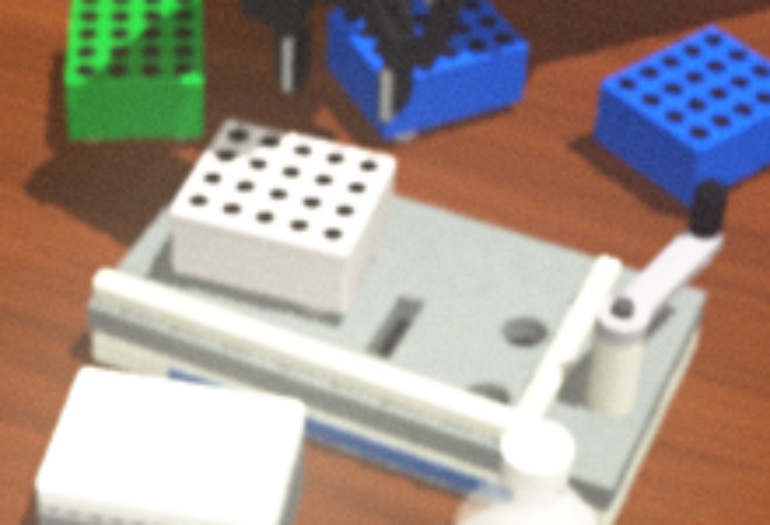

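The picture shows the two fingertips at crop (287,92) and (387,120), in front of the block's near face and clear of it. I'll check the tip height, then lower.

```bash
python3 -c "
from h import *
for z in(.1,.105,.11,.115): print(z,np.round((ray('scene',[[322,226.3],[350.6,234.3]],z)[:,:2]-TW)@RW*1000,1).tolist())"
```

```text
0.1 [[-74.5, -104.9], [-76.7, -43.3]]
0.105 [[-68.6, -102.1], [-70.8, -41.0]]
0.11 [[-62.7, -99.3], [-64.8, -38.6]]
0.115 [[-56.8, -96.6], [-58.9, -36.3]]
```

Emit:
{"method": "arm_command", "body": {"increments": [[[3,0,30,0,0.01,0,0.6],[3,0,53,0,0.01,0,0.6],[3,0,53,0,0.01,0,0.6]]]}}

```text
clock: 1.95
tool_pos: [0.5066, -0.0312, 0.0666]
eef_rot: [-3.14, 0.099, -0.014]
contact_force: [0.8, -0.6, 0.8]
finger_gap: 0.0514
grip_force: 0.0
```

Emit:
{"method": "arm_command", "body": {"increments": [[[8,0,6,0,0,0,0.6],[14,0,8,0,0,0,0.6],[18,0,8,0,0,0,0.6],[22,0,8,0,0,0,0.6],[26,0,8,0,0,0,0.6]]]}}

```text
clock: 2.45
tool_pos: [0.5329, -0.0325, 0.0592]
eef_rot: [3.14, -0.098, 0.016]
contact_force: [-3.9, -0.0, 2.2]
finger_gap: 0.0513
grip_force: 0.0
```

```bash
python3 -c "
from h import *
where();print(rel(-33,-71,60));block(look('b1'))"
```

```text
t 2.45 tool warmer [-43.1 -71.5] z 59.2 yaw 0.0002 F [-3.9 -0.   2.2] gap 0.0513
([10.1, -0.5, -0.7], [0.0001, -0.0099, 0.0002])
n 7 block [ 37.3 -79.4] rect [ 32.9 -71.4] [76.2 20.8] ang 89.56
```

Emit:
{"method": "arm_command", "body": {"increments": [[[4,0,0,0,-0.01,0,0.6],[7,0,0,0,-0.01,0,0.6],[9,0,0,0,-0.01,0,0.6]]]}}

```text
clock: 2.8
tool_pos: [0.5411, -0.0331, 0.0588]
eef_rot: [-3.14, 0.097, 0.004]
contact_force: [-13.5, -0.2, 5.6]
finger_gap: 0.0515
grip_force: 0.0
```

Emit:
{"method": "arm_command", "body": {"increments": [[[1.5,0,0,0,0,0,0.6],[1.5,0,0,0,0,0,0.6]]]}}

```text
clock: 3.0
tool_pos: [0.541, -0.0329, 0.0583]
eef_rot: [-3.139, 0.097, 0.009]
contact_force: [-12.8, -0.5, 4.9]
finger_gap: 0.0511
grip_force: 0.0
```

Emit:
{"method": "arm_command", "body": {"increments": [[[1.5,0,0,0,0,0,0.6],[1.5,0,0,0,0,0,0.6]]]}}

```text
clock: 3.2
tool_pos: [0.541, -0.0326, 0.0581]
eef_rot: [-3.139, 0.096, 0.015]
contact_force: [-19.4, -0.2, 6.2]
finger_gap: 0.0512
grip_force: 0.0
```

Emit:
{"method": "arm_command", "body": {"increments": [[[-8,0,0,0,0,0,0.6],[-16,0,-20,0,0,0,0.6],[-16,0,-60,0,0,0,0.6],[-16,0,-90,0,0,0,0.6],[-16,0,-90,0,0,0,0.6]]]}}

```text
clock: 3.7
tool_pos: [0.5311, -0.0329, 0.153]
eef_rot: [3.138, -0.098, 0.015]
contact_force: [1.3, 0.1, -0.8]
finger_gap: 0.051
grip_force: 0.0
```

```bash
python3 -c "
from h import *
where();print(np.round(readout.state()['q'],2));print(rel(18,-150,147,np.pi/2),rel(18,-150,147,-np.pi/2));print(block(look('b2')).round(1).tolist())
im=cv2.imread('pics/b2.png');print('objective approx warmer',(ray('top',[[440,215]],.04)[:,:2]-TW)@RW*1000)"
```

```text
t 3.7 tool warmer [-44.9 -72. ] z 153.0 yaw 0.0003 F [ 1.3  0.1 -0.8] gap 0.051
[-0.28  0.43  1.5   0.    1.2   1.35]
([62.8, 78.0, 6.7], [0.0092, -0.0061, -1.5705]) ([62.8, 78.0, 6.7], [-0.0061, -0.0092, 1.5711])
n 7 block [ 45.9 -79.4] rect [ 41.8 -71.2] [76.1 20.3] ang 89.45
[[51.0, -33.2], [51.7, -52.1], [51.7, -70.9], [51.5, -90.0], [51.6, -109.3], [32.7, -90.8], [31.3, -109.1]]
objective approx warmer [[  47.25085704 -266.8005744 ]]
```

Emit:
{"method": "arm_command", "body": {"increments": [[[30,40,0,0,0,-0.75,0.6],[65,78,0,0,0,-0.75,0.6],[65,78,0,0,0,-0.75,0.6],[65,78,0,0,0,-0.75,0.6],[65,78,0,0,0,-0.75,0.6]]]}}

```text
clock: 4.25
tool_pos: [0.5888, -0.1146, 0.1471]
eef_rot: [-2.954, -1.067, 0.002]
contact_force: [-0.6, -0.4, -0.2]
finger_gap: 0.0511
grip_force: 0.0
```

Emit:
{"method": "arm_command", "body": {"increments": [[[0,0,0,0,0,-0.82,0.6],[0,0,0,0,0,-0.82,0.6],[0,0,0,0,0,-0.82,0.6],[0,0,0,0,0,-0.82,0.6],[0,0,0,0,0,-0.82,0.6]]]}}

```text
clock: 4.75
tool_pos: [0.5887, -0.1142, 0.1474]
eef_rot: [-2.357, -2.075, 0.001]
contact_force: [0.0, -0.6, -0.2]
finger_gap: 0.0513
grip_force: 0.0
```

```bash
python3 -c "
from h import *
where();print(rel(20,-150,60,np.pi/2));block(look('b3'))"
```

```text
t 4.75 tool warmer [  17.7 -149.5] z 147.4 yaw 1.5064 F [ 0.  -0.6 -0.2] gap 0.0513
([-0.4, 2.5, 87.4], [-0.0012, -0.0005, -0.0644])
n 10 block [ 17.6 -59.6] rect [ 21.4 -71. ] [60.  75.9] ang 0.31
```

Emit:
{"method": "arm_command", "body": {"increments": [[[0,2.5,45,0,0,-0.064,0.6],[0,2.5,80,0,0,-0.064,0.6],[0,2.5,89,0,0,-0.064,0.6],[0,2.5,89,0,0,-0.064,0.6]]]}}

```text
clock: 5.2
tool_pos: [0.5908, -0.1144, 0.0585]
eef_rot: [-2.297, -2.14, 0.002]
contact_force: [-0.6, -0.1, 0.1]
finger_gap: 0.051
grip_force: 0.0
```

Emit:
{"method": "arm_command", "body": {"increments": [[[8,0,0,0,0,0,0.6],[16,0,0,0,0,0,0.6],[24,0,0,0,0,0,0.6],[32,0,0,0,0,0,0.6],[40,0,0,0,0,0,0.6]]]}}

```text
clock: 5.7
tool_pos: [0.5944, -0.0742, 0.0607]
eef_rot: [2.295, 2.142, 0.001]
contact_force: [0.1, -4.1, 1.8]
finger_gap: 0.0514
grip_force: 0.0
```

```bash
python3 -c "
from h import *
where();print(rel(20,-90,59,np.pi/2));block(look('b4'))"
```

```text
t 5.7 tool warmer [  20.9 -109.3] z 60.7 yaw 1.5643 F [ 0.1 -4.1  1.8] gap 0.0514
([19.3, -1.0, 1.6], [0.0016, 0.0009, -0.0065])
n 5 block [ 18.8 -33.6] rect [  9.  -36.6] [96.4 32.9] ang 53.75
```

Emit:
{"method": "arm_command", "body": {"increments": [[[8,-1,1,0,0,-0.006,0.6],[16,-1,2,0,0,-0.006,0.6],[24,-1,2,0,0,-0.006,0.6],[32,-1,2,0,0,-0.006,0.6],[40,-1,2,0,0,-0.006,0.6]]]}}

```text
clock: 6.25
tool_pos: [0.5957, -0.0339, 0.0578]
eef_rot: [-2.29, -2.15, 0.0]
contact_force: [-0.4, -3.9, -0.4]
finger_gap: 0.0514
grip_force: 0.0
```

Emit:
{"method": "arm_command", "body": {"increments": [[[8,0,0,0,0,0,0.6],[16,0,0,0,0,0,0.6],[24,0,0,0,0,0,0.6],[32,0,0,0,0,0,0.6],[38,0,0,0,0,0,0.6]]]}}

```text
clock: 6.75
tool_pos: [0.5981, 0.004, 0.0579]
eef_rot: [-2.29, -2.151, 0.0]
contact_force: [-0.3, -4.0, 0.6]
finger_gap: 0.0512
grip_force: 0.0
```

```bash
python3 -c "
from h import *
where();print(rel(20,-20,59,np.pi/2));im=look('b5')
print(block(im).round(1).tolist())"
```

```text
t 6.75 tool warmer [ 19.6 -30.9] z 57.9 yaw 1.5706 F [-0.3 -4.   0.6] gap 0.0512
([10.9, 0.4, -1.1], [-0.0002, -0.0, -0.0002])
n 2 block [-9.6 23.7] rect [-9.6 23.7] [18.9  0. ] ang -92.52
[[-9.2, 33.2], [-10.0, 14.3]]
```

Emit:
{"method": "arm_command", "body": {"increments": [[[3,0,0,0,0,0,0.6],[6,0,0,0,0,0,0.6],[8,0,0,0,0,0,0.6]]]}}

```text
clock: 7.1
tool_pos: [0.5986, 0.0115, 0.0578]
eef_rot: [-2.29, -2.15, -0.0]
contact_force: [-0.1, -0.1, 0.4]
finger_gap: 0.0512
grip_force: 0.0
```

Emit:
{"method": "arm_command", "body": {"increments": [[[1.5,0,0,0,0,0,0.6],[1.5,0,0,0,0,0,0.6]]]}}

```text
clock: 7.3
tool_pos: [0.5987, 0.0129, 0.0578]
eef_rot: [-2.29, -2.15, -0.0]
contact_force: [0.0, -1.5, 0.4]
finger_gap: 0.0513
grip_force: 0.0
```

Emit:
{"method": "arm_command", "body": {"increments": [[[1.5,0,0,0,0,0,0.6],[1.5,0,0,0,0,0,0.6]]]}}

```text
clock: 7.5
tool_pos: [0.5989, 0.0131, 0.058]
eef_rot: [2.289, 2.149, -0.002]
contact_force: [-0.8, -7.3, 0.6]
finger_gap: 0.0508
grip_force: 0.0
```

```bash
python3 -c "
from h import *
where();im=look('b6');print(block(im).round(1).tolist())"
```

```text
t 7.5 tool warmer [ 19.9 -21.8] z 58.0 yaw 1.5701 F [-0.8 -7.3  0.6] gap 0.0508
n 4 block [-28.6 -16.7] rect [-25.  -14.9] [111.2  17. ] ang 65.59
[[-9.7, 39.2], [-10.7, 20.3], [-38.0, -64.3], [-55.7, -62.0]]
```

Emit:
{"method": "arm_command", "body": {"increments": [[[-6,0,0,0,0,0,0.6],[-16,0,-20,0,0,0,0.6],[-40,0,-65,0,0,0,0.6],[-80,0,-100,0,0,0,0.6],[-120,0,-100,0,0,0,0.6]]]}}

```text
clock: 8.05
tool_pos: [0.5928, -0.1064, 0.1627]
eef_rot: [2.283, 2.148, 0.007]
contact_force: [1.6, 0.1, 0.3]
finger_gap: 0.0512
grip_force: 0.0
```

```bash
python3 -c "
from h import *
where();im=look('b7');print(block(im,.09).round(1).tolist())
s=eyes.read_camera('scene')[...,::-1]
cv2.imwrite('pics/s2.png',np.hstack([cv2.resize(im[165:295,190:390],(400,260)),cv2.resize(s[225:355,255:455],(400,260))]))"
```

```text
t 8.05 tool warmer [  21.2 -141.5] z 162.7 yaw 1.5721 F [1.6 0.1 0.3] gap 0.0512
n 20 block [19.8 40.5] rect [19.8 40.6] [60.3 76.4] ang 0.31
[[49.8, 78.9], [49.8, 59.6], [49.8, 40.3], [49.9, 21.9], [49.7, 2.6], [29.5, 78.8], [30.1, 59.6], [29.9, 40.1], [29.9, 21.4], [29.9, 2.7], [9.7, 78.3], [9.7, 59.5], [10.1, 40.3], [10.1, 21.5], [10.1, 2.6], [-10.3, 78.4], [-10.4, 59.0], [-10.0, 40.2], [-10.2, 21.5], [-10.0, 2.2]]
```

View pics/s2.png

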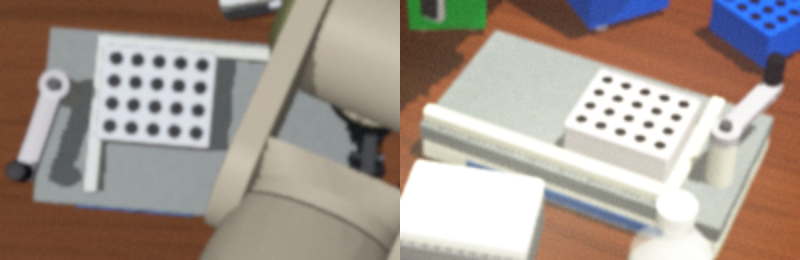

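```bash
python3 -c "
from h import *
im=cv2.imread('pics/b7.png');s=eyes.read_camera('scene')[...,::-1];cv2.imwrite('pics/s3.png',s)
W=lambda x,y,z:np.r_[TW+RW@(np.array([x,y])/1000),z]
b=blobs(s,(336,255,402,300),150,3,30);b=np.array([p for p,_ in b])
for z in(.09,.1):
  q=proj('scene',[W(x,y,z) for x,y in((49.8,78.9),(49.7,2.6),(-10.3,78.4),(-10,2.2))])
  print(z,[ (np.round(u,1).tolist(),np.round(b[np.argmin(((b-u)**2).sum(1))]-u,1).tolist()) for u in q])
m=blobs(im,(185,235,212,262),70,20,300);print(m)
for p,_ in m:print((ray('top',[p],.136)[:,:2]-TW)@RW*1000)
print(rel(-57,145,190,np.pi/2))"
```

```text
0.09 [([384.9, 297.6], [-0.5, -0.5]), ([345.5, 284.3], [-0.3, -0.3]), ([396.5, 277.1], [-0.0, -0.6]), ([358.3, 264.9], [0.2, -0.4])]
0.1 [([385.4, 293.5], [-1.0, 3.6]), ([345.8, 280.3], [-0.6, 3.7]), ([397.0, 273.0], [-0.5, 3.5]), ([358.6, 260.8], [-0.1, 3.7])]
[([201.2, 250.7], 65)]
[[-59.25227241 138.77389733]]
([287.4, -77.7, -31.9], [0.0007, -0.0004, -0.004])
```

Two views confirm the block top at 90 mm, so it is home. The keeper is next.

Emit:
{"method": "arm_command", "body": {"increments": [[[287,-78,-32,0,0,0,0.6],[287,-78,-32,0,0,0,0.6],[287,-78,-32,0,0,0,0.6],[287,-78,-32,0,0,0,0.6],[287,-78,-32,0,0,0,0.6]]]}}

```text
clock: 8.7
tool_pos: [0.5399, 0.141, 0.1843]
eef_rot: [-2.288, -2.15, 0.001]
contact_force: [1.1, -0.5, -0.5]
finger_gap: 0.0514
grip_force: 0.0
```

```bash
python3 -c "
from h import *
where();print(rel(-57,145,190,np.pi/2))"
```

```text
t 8.7 tool warmer [-47.  102.1] z 184.3 yaw 1.5712 F [ 1.1 -0.5 -0.5] gap 0.0514
([42.9, -10.0, -5.6], [-0.0014, -0.0007, 0.0004])
```

Emit:
{"method": "arm_command", "body": {"increments": [[[43,-10,-6,0,0,0,0.6],[43,-10,-6,0,0,0,0.6],[43,-10,-6,0,0,0,0.6]]]}}

```text
clock: 9.0
tool_pos: [0.5332, 0.1831, 0.1902]
eef_rot: [-2.286, -2.153, 0.001]
contact_force: [0.5, 0.4, 0.1]
finger_gap: 0.051
grip_force: 0.0
```

```bash
python3 -c "
from h import *
where();print(rel(-57,145,126,np.pi/2))
a=eyes.read_camera('scene')[...,::-1];b=eyes.read_camera('wrist')[...,::-1]
cv2.imwrite('pics/s4.png',np.hstack([cv2.resize(a[200:320,360:520],(400,300)),cv2.resize(b,(400,300))]))"
```

```text
t 9.0 tool warmer [-56.3 143.7] z 190.2 yaw 1.5733 F [0.5 0.4 0.1] gap 0.051
([1.3, -0.6, 64.2], [-0.001, -0.0001, 0.0025])
```

View pics/s4.png

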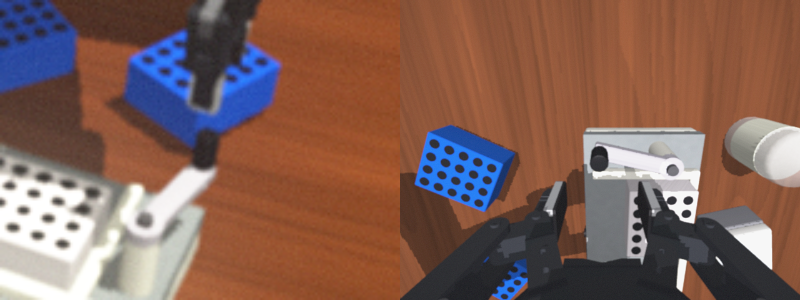

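The wrist view shows the knob at (600,157), midway between the fingertips at (560,185) and (645,185). I'll descend and pinch it.

Emit:
{"method": "arm_command", "body": {"increments": [[[1,-0.5,30,0,0,0,0.6],[1,-0.5,55,0,0,0,0.6],[1,-0.5,64,0,0,0,0.6],[1,-0.5,64,0,0,0,0.6]]]}}

```text
clock: 9.5
tool_pos: [0.5334, 0.1817, 0.1256]
eef_rot: [-2.291, -2.148, 0.003]
contact_force: [-0.3, -0.8, -0.5]
finger_gap: 0.0511
grip_force: 0.0
```

Emit:
{"method": "arm_command", "body": {"increments": [[[0,0,0,0,0,0,0.15],[0,0,0,0,0,0,0.15],[0,0,0,0,0,0,0.15],[0,0,0,0,0,0,0.15]]]}}

```text
clock: 9.9
tool_pos: [0.5309, 0.1833, 0.128]
eef_rot: [-2.287, -2.148, 0.005]
contact_force: [-14.6, 2.6, 12.6]
finger_gap: 0.0158
grip_force: 58.5
```

```bash
python3 -c "
from h import *
where()
for q in np.arange(.13,1.95,.2).tolist()+[1.92]:
  a=q-.35;print(round(q,2),rel(20-80*np.cos(a),128-80*np.sin(a),126,np.pi/2)[0])"
```

```text
t 9.9 tool warmer [-58.6 143.8] z 128.0 yaw 1.5707 F [-14.6   2.6  12.6] gap 0.0158
0.13 [1.7, 0.6, 2.0]
0.33 [-14.2, -1.3, 2.0]
0.53 [-30.1, -0.1, 2.0]
0.73 [-45.4, 4.3, 1.9]
0.93 [-59.6, 11.7, 1.9]
1.13 [-72.0, 21.8, 1.8]
1.33 [-82.2, 34.1, 1.7]
1.53 [-89.7, 48.2, 1.7]
1.73 [-94.3, 63.5, 1.6]
1.93 [-95.8, 79.4, 1.5]
1.92 [-95.8, 78.6, 1.5]
```

Emit:
{"method": "arm_command", "body": {"increments": [[[-7,-2,-2,0,0,0,0.15],[-15,-3,-2,0,0,0,0.15],[-23,-3,-2,0,0,0,0.15],[-31,-2,-2,0,0,0,0.15],[-38,0,-2,0,0,0,0.15]]]}}

```text
clock: 10.4
tool_pos: [0.5279, 0.144, 0.1283]
eef_rot: [-2.286, -2.147, 0.011]
contact_force: [-15.6, -1.5, 2.7]
finger_gap: 0.0155
grip_force: 60.7
```

```bash
cat > k.py <<'E'
from h import *
where();s=readout.state();p=(np.array(s["tool_pos"])[:2]-TW)@RW*1000-[20,128]
q0=np.arctan2(-p[1],-p[0])+.35;print("q",q0,"r",np.hypot(*p))
for q in np.arange(q0,2.0,.1)[:9]:
  a=q-.35;print(round(q,2),rel(20-80*np.cos(a),128-80*np.sin(a),128,np.pi/2)[0])
E
python3 k.py
```

```text
t 10.4 tool warmer [-59.1 104.4] z 128.3 yaw 1.5707 F [-15.6  -1.5   2.7] gap 0.0155
q 0.6399775729413613 r 82.56812272211909
0.64 [0.7, 2.5, 0.3]
0.74 [-6.8, 5.1, 0.3]
0.84 [-14.0, 8.5, 0.2]
0.94 [-20.9, 12.6, 0.2]
1.04 [-27.3, 17.4, 0.2]
1.14 [-33.2, 22.8, 0.2]
1.24 [-38.6, 28.8, 0.1]
1.34 [-43.3, 35.2, 0.1]
1.44 [-47.3, 42.1, 0.0]
```

Emit:
{"method": "arm_command", "body": {"increments": [[[-7,1,0,0,0,0,0.15],[-14,4,0,0,0,0,0.15],[-21,8,0,0,0,0,0.15],[-27,13,0,0,0,0,0.15],[-33,18,0,0,0,0,0.15]]]}}

```text
clock: 10.9
tool_pos: [0.5403, 0.1084, 0.1281]
eef_rot: [-2.282, -2.147, 0.027]
contact_force: [-33.3, -18.2, 14.0]
finger_gap: 0.0155
grip_force: 58.3
```

```bash
python3 k.py
```

```text
t 10.9 tool warmer [-44.6  69.6] z 128.1 yaw 1.5724 F [-33.3 -18.2  14. ] gap 0.0155
q 1.08555364659324 r 87.10310283194958
1.09 [4.8, 5.3, -0.1]
1.19 [-0.9, 10.9, -0.1]
1.29 [-6.0, 17.1, -0.2]
1.39 [-10.4, 23.8, -0.3]
1.49 [-14.1, 30.8, -0.4]
1.59 [-17.2, 38.2, -0.5]
1.69 [-19.4, 45.9, -0.6]
1.79 [-20.9, 53.8, -0.8]
1.89 [-21.6, 61.7, -0.9]
```

```bash
python3 -c "
from h import *
im=look('b8');block(im,.09)
a=eyes.read_camera('scene')[...,::-1]
cv2.imwrite('pics/s5.png',np.hstack([cv2.resize(a[190:310,320,None] if 0 else a[200:320,330:490],(400,300)),cv2.resize(im[165:295,190:363],(400,300))]))"
```

```text
n 6 block [39.7 21.7] rect [39.6 21.7] [37.9 20.6] ang 89.94
```

View pics/s5.png

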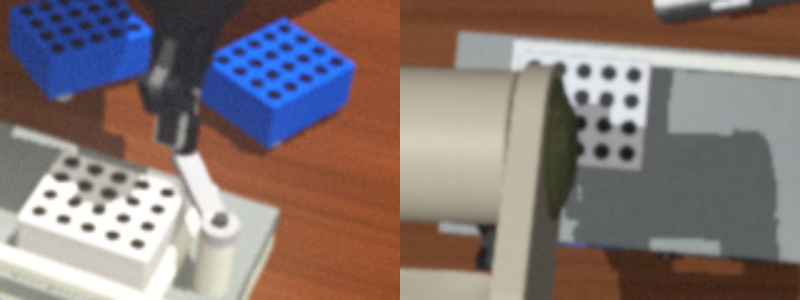

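Emit:
{"method": "arm_command", "body": {"increments": [[[0,0,0,0,0,0,0.4],[0,0,0,0,0,0,0.4],[0,0,0,0,0,0,0.4]]]}}

```text
clock: 11.3
tool_pos: [0.5478, 0.1105, 0.1294]
eef_rot: [2.289, 2.149, 0.003]
contact_force: [-0.6, 0.9, 0.4]
finger_gap: 0.0337
grip_force: 0.0
```

```bash
python3 k.py
python3 -c "
from h import *
a=eyes.read_camera('scene')[...,::-1]; b=eyes.read_camera('wrist')[...,::-1]
cv2.imwrite('pics/s6.png',np.hstack([cv2.resize(a[210:300,350:470],(400,300),interpolation=2),cv2.resize(b,(400,300))]))"
```

```text
t 11.3 tool warmer [-37.2  72.1] z 129.4 yaw 1.5701 F [-0.6  0.9  0.4] gap 0.0337
q 1.1236140747473042 r 79.93452641666626
1.12 [-0.0, -0.1, 1.4]
1.22 [-5.5, 5.8, 1.4]
1.32 [-10.3, 12.2, 1.4]
1.42 [-14.4, 19.0, 1.5]
1.52 [-17.9, 26.2, 1.5]
1.62 [-20.6, 33.8, 1.5]
1.72 [-22.6, 41.5, 1.5]
1.82 [-23.7, 49.4, 1.5]
1.92 [-24.1, 57.4, 1.5]
```

View pics/s6.png

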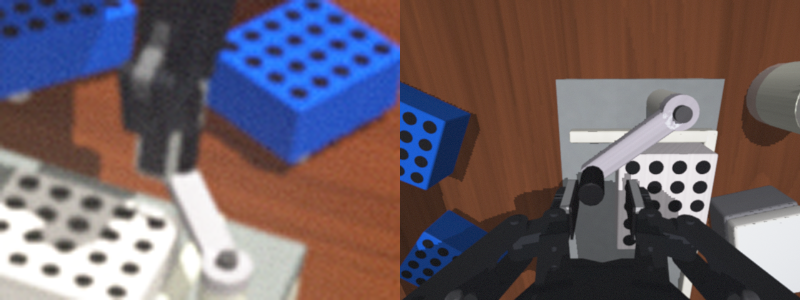

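The wrist view shows the knob loose between the fingers, nearer the left (-x) one at (592,180). I'll push it with that pad instead of pinching.

Emit:
{"method": "arm_command", "body": {"increments": [[[-3,6,0,0,0,0,0.4],[-6,13,0,0,0,0,0.4],[-9,20,0,0,0,0,0.4],[-12,27,0,0,0,0,0.4],[-15,34,0,0,0,0,0.4]]]}}

```text
clock: 11.9
tool_pos: [0.5801, 0.093, 0.1284]
eef_rot: [-2.29, -2.15, 0.002]
contact_force: [-2.6, -1.7, 0.1]
finger_gap: 0.0341
grip_force: 1.2
```

Emit:
{"method": "arm_command", "body": {"increments": [[[-2,6,0,0,0,0,0.4],[-4,12,0,0,0,0,0.4],[-6,18,0,0,0,0,0.4],[-7,24,0,0,0,0,0.4]]]}}

```text
clock: 12.3
tool_pos: [0.6042, 0.0849, 0.1287]
eef_rot: [2.29, 2.15, 0.0]
contact_force: [-1.6, -1.5, 0.6]
finger_gap: 0.0341
grip_force: 0.7
```

```bash
python3 k.py
```

```text
t 12.3 tool warmer [20.7 50.1] z 128.7 yaw 1.5703 F [-1.6 -1.5  0.6] gap 0.0341
q 1.9295719573158152 r 77.89809626218339
1.93 [-2.1, 0.0, 0.7]
```

Emit:
{"method": "arm_command", "body": {"increments": [[[-1,4,0,0,0,0,0.4],[-2,7,0,0,0,0,0.4],[-2,8,0,0,0,0,0.4]]]}}

```text
clock: 12.6
tool_pos: [0.6109, 0.0828, 0.1285]
eef_rot: [-2.289, -2.149, 0.002]
contact_force: [-6.8, 1.4, 2.9]
finger_gap: 0.0342
grip_force: 3.5
```

Emit:
{"method": "arm_command", "body": {"increments": [[[0,2,0,0,0,0,0.4],[0,2,0,0,0,0,0.4]]]}}

```text
clock: 12.8
tool_pos: [0.6112, 0.0828, 0.1284]
eef_rot: [-2.286, -2.148, 0.007]
contact_force: [-12.0, 0.2, 5.2]
finger_gap: 0.0337
grip_force: 6.1
```

Emit:
{"method": "arm_command", "body": {"increments": [[[0,2,0,0,0,0,0.4],[0,2,0,0,0,0,0.4]]]}}

```text
clock: 13.0
tool_pos: [0.6115, 0.0828, 0.1283]
eef_rot: [-2.284, -2.146, 0.012]
contact_force: [-19.2, -0.2, 8.4]
finger_gap: 0.034
grip_force: 10.0
```

```bash
python3 -c "
from h import *
where()"
```

```text
t 13.0 tool warmer [28.1 48.5] z 128.3 yaw 1.571 F [-19.2  -0.2   8.4] gap 0.034
```

Emit:
{"method": "arm_command", "body": {"increments": [[[0,-6,0,0,0,0,0.4],[0,-10,0,0,0,0,0.4],[0,-10,-30,0,0,0,0.4],[0,-10,-70,0,0,0,0.4],[0,-10,-100,0,0,0,0.4]]]}}

```text
clock: 13.5
tool_pos: [0.606, 0.0828, 0.2311]
eef_rot: [2.289, 2.149, 0.003]
contact_force: [0.9, -0.2, 0.2]
finger_gap: 0.0343
grip_force: 0.0
```

Emit:
{"method": "arm_command", "body": {"increments": [[[-40,-30,0,0,0,0,0.4],[-90,-60,0,0,0,0,0.4],[-140,-80,0,0,0,0,0.4],[-190,-100,0,0,0,0,0.4],[-240,-100,0,0,0,0,0.4]]]}}

```text
clock: 14.0
tool_pos: [0.4915, -0.1367, 0.2293]
eef_rot: [2.289, 2.15, 0.001]
contact_force: [2.1, 0.3, -0.3]
finger_gap: 0.0341
grip_force: 0.0
```

```bash
python3 -c "
from h import *
where();im=look('b9');X=block(im,.09);print(X.round(1).tolist())
a=eyes.read_camera('scene')[...,::-1]
cv2.imwrite('pics/s7.png',np.hstack([cv2.resize(im[165:295,190:363],(400,300)),cv2.resize(a[200:350,255,None] if 0 else a[205:355,255,None] if 0 else a[205:355,255:455],(400,300))]))"
```

```text
t 14.0 tool warmer [ -78.  -178.1] z 229.3 yaw 1.5708 F [ 2.1  0.3 -0.3] gap 0.0341
n 16 block [18.5 37. ] rect [19.8 40.7] [76.1 60.3] ang 89.97
[[50.0, 78.7], [49.6, 59.7], [49.8, 40.3], [49.9, 21.5], [49.9, 2.8], [29.7, 22.1], [29.9, 2.7], [8.8, 78.4], [8.8, 59.6], [10.4, 21.9], [10.1, 2.6], [-10.3, 78.4], [-10.2, 59.2], [-10.0, 40.2], [-10.2, 21.7], [-10.4, 2.7]]
```

View pics/s7.png

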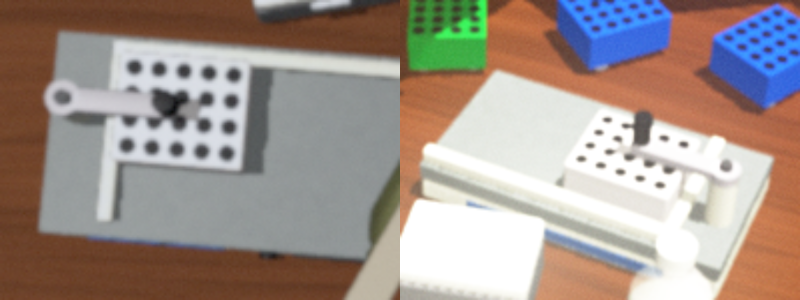

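The block is home at (19.8, 40.7) and the keeper lies over it along warmer -y, at its stop. The arm is clear, so I'm handing in.

```bash
python3 -c "
from cell import job
print(job.job_done())"
```

```text
the job is handed in; nothing more can be done
None
```

The block is home in its sockets, the keeper arm is swung over it to its stop, and the job was handed in at about 14 s; no verdict came back.

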